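Shut and latch the packed soap box

ROBOT

A 6-joint arm with a two-finger parallel gripper is mounted at the origin on a cart in front of the work surface, level with it; the furniture and walls round the work are solid. World frame = base frame: x ahead of the robot, y to its left, z up, the work surface at z = 0. Lengths are in mm, angles in degrees, forces in N, time in s.
With the tool pointing down it reaches from about 400 to 825 mm from the base axis. Payload 7 kg.
Tool frame: the origin (TCP) lies midway between the tips of the shut fingers; the grasp point (between the pads) lies 19 mm behind it; z points along the fingers, x is the direction in which the jaws open and shut, and the axes are right-handed (so a half turn about z gives the same grasp; the last joint's range is limited). The gripper opens to 85 mm and grips with 20 to 120 N. Pads are 22 mm wide; open, the fingers measure 114 mm over their backs; the gripper's body (76 mm by 85 mm) begins 54 mm behind the grasp point. The pads swing forward as they close: fully open they stand 13 mm farther back than shut.
Start: joints at [-56.259, 20.546, 0.682, 0, -70.136, -16.507], TCP at [199.965, -644.677, 200.802] pointing down, gripper open.
Joint ranges: [-176.03, 176.03], [-82.01, 121.73], [-58.28, 71.71], [-173.87, 95.51], [-174.79, -0.11], [-173.66, 173.66]. Speed limits (degrees/s): [136.94, 136.94, 172.46, 180, 180, 180].

INTERFACE

Orientations are given as [roll, pitch, yaw] about the fixed x, y, z axes, in that order (R = Rz(yaw) Ry(pitch) Rx(roll)).
In Python, from station import r, viewer gives the robot as it stands. The module is installed in compiled form; this text tells all that it offers.
- The arm moves only by the shell command python3 -m pendant 'ROWS' [FORCE]. ROWS is JSON, a list of rows, each a list of 3 entries, a list of its own where there are three numbers: the turn, a rotation vector about the tool's x, y, z in degrees, then the shift along the tool's x, y, z in m, then the closure, from -1 (fully open) to 1 (shut). A call has 1 to 20 rows; each row is the pose to reach, as a shift and turn from the pose commanded when the call began, along the tool's axes at that moment; what a row does not reach only later rows make up. A row lasts 1/10 s, in which the tool goes at most 50 mm and 8.59 degrees, less where a joint would pass 70% of its speed; a pose out of reach is approached as far as the arm can. A call with a gripper value outside its range is refused whole. The fingers move at their own pace and stop on an object; FORCE is the grip in N (left out, the last holds). Time passes only in rows, so rows that repeat a pose let the fingers close. It gives the time, the measured TCP pose, the force and the opening at its end, in the units of the state.
- r.sense(): the state, without advancing time (a new reading comes with each control period).
- viewer.capture(name): name is "scene" or "top"; returns a dict with "img" (400x640x3 uint8, red, green, blue), "range_z" (400x640 float32, mm along the optical axis (not along the pixel's ray), 0 where there is no reading), "camera_matrix" (3x3 intrinsics, pixels), "k1" (the pictures are not rectified: a ray, as slopes to the right and down, at radius r is drawn at 1 + k1 r^2 times it, then the intrinsics apply), "R" (3x3) and "t" (3): a world point X has camera coordinates R X + t. Camera axes: x right, y down, z forward; pixel columns grow to the right and rows downward; lengths in mm; the calibration is good to about 2 mm. A picture is of the moment at which its call begins.
- r.finish_job(): hands the job in, once; it reports no verdict.
Trained networks look in the newest picture that a camera, given by its name, has taken for a name from the list of things; names that differ only in an ending like _2 or _b are one class to them, and where a whole thing is asked for, a point or a joint stands for the part that bears it (a point fixed in the world has none). Each returns a list of dicts, best first, with "confidence" (0 to 1); they miss things now and then, are a little off and sometimes report something else, mostly with a low value. They report only what shows in the picture. A call takes as long as a camera call. They do not tell look-alikes from the thing itself.
- viewer.masks_of(camera, name): "region" (400x640 bool, what is visible of it).
- viewer.pinpoint(camera, name): "location" ([x, y, z] in mm, in world coordinates, good to about 4 mm: a listed point, or the origin of a listed thing).
The state is a dict: "time": time; "joint_positions": joint angles; "qd": joint speeds; "tau": joint torques, N m; "tool_pos": TCP position; "ee_rot": TCP orientation; "ft_force": force on the tool from outside, world axes, zero at the start; "moment": the same for the moment, N m; "grip_width": opening from 0.0 (shut) to 1.0 (fully open).
Only numpy, scipy, OpenCV 4.12 (cv2) and the standard library are available. Lean on these libraries where they do the work, as an engineer would, in place of code of your own. Each camera call takes 0.05 s, during which the arm holds its last target.

TASK

Two wooden boxes with sliding lids stand open on the table, one packed with soap, one empty. Close up the packed one by pushing with the fingertips only: push its lid fully home, and then push its wooden turn-bar round until it lies square across the end of the lid. Do not turn the bar in before the lid is home; leave the empty box as it is, do not lift anything or disturb the soap, and do not knock the things that stand around.

Things in the scene. Friction and masses are not known exactly. Their poses are not given: they have to be found in the camera images.
- full_box: packed box of pale wood, two pink soaps inside; fixed, does not slide. Origin: centre of its underside. Own axes: -x = front, where the lid comes out (points to the robot's left, within 15 degrees); +y = side with the turn-bar (away from the robot). 124 mm long in x, 100 wide in y; side and back walls 57 mm high, front wall 43, all 6 mm thick. The lid runs in grooves over the front wall.
- full_box_pin (a point): top of the pin on which the packed box's turn-bar turns, at x -74, y +62 mm of the box, 62 mm above the table. It stands on a wooden post 42 x 24 mm, 45 mm high (box x -90 to -48, y +50 to +74 mm)
- full_box_lid (a joint): lid of the packed box, a slide in m: 0 = fully home, end flush with the front wall; grows as it sticks out of the front (box -x), stop at 0.085. Stays where left; 2 N moves it. 8 mm thick, 83 mm wide, underside 44 mm above the table; a 9 mm high, 60 mm long rib along its outer end makes the end face 44 to 61 mm above the table in the middle.
- full_box_lid_end (a point): middle of the outer end face of the packed box's lid, 52 mm above the table; moves with the lid
- full_box_bar (a joint): turn-bar of the packed box, a hinge in rad about its upright pin: 0 = points straight out of the front (box -x), negative = splayed away from the lid, 1.571 = at its stop, square across the lid's end (points to box -y). Stays where left; under 1 N at the tip turns it. Wooden, 62 mm from pin to tip, 13 mm wide, 46 to 59 mm above the table, free beneath beyond the post.
- full_box_bar_tip (a point): free end of the packed box's turn-bar, mid-height (52 mm above the table); moves with the bar
- empty_box: the empty box, equal to the packed one in every size, to be left as it is; also fixed. Same axes as full_box.
- empty_box_lid_end (a point): middle of the outer end face of the empty box's lid; the lid sticks out 45 to 75 mm
- empty_box_bar_tip (a point): free end of the empty box's turn-bar
- soap_near: pink soap bar 47 x 79 x 26 mm, loose in the front half of the packed box; origin at the centre of its underside
- soap_far: pink soap bar 47 x 79 x 26 mm, loose in the back half of the packed box; origin at the centre of its underside
- matchbox: matchbox 36 x 55 x 16 mm, loose on the table, to be left alone; origin at the centre of its underside
- tealight_1: tealight 38 mm across, 20 mm high, loose on the table, to be left alone; origin at the centre of its underside
- keepsake: dark wooden keepsake box 100 x 119 x 58 mm, loose at the right of the table, to be left alone; origin at the centre of its underside
- house_white: white ornament house 45 x 52 x 110 mm, loose at the near right of the table, to be left alone; origin at the centre of its underside
Things that resemble listed ones, but are neither listed nor needed, are in the scene too. What is shaped like the soap_far but orange is not meant.

How it is judged:
By the outcome, as a careful person would: the job done as asked, in the order asked, and still so for the second after the job is handed in, with the robot touching nothing.
It also fails if it takes over 48 s, if anything falls off the work surface, if the arm or the gripper's body presses on something with over 40 N, if the wrist force passes 120 N, or if a joint passes its speed limit or range.

## Working session

There is one attempt and no reset: what is moved stays moved. The work goes in short steps, Python scripts to look and compute and a shell command to move; the robot and the scene stay as the last step left them, time stands still between calls to the robot, and variables do not carry over. Pictures are saved under pics/ and viewed, and the job is handed in when it is done.

```bash
mkdir -p pics; cat > h.py <<'E'
import numpy as np, cv2
from station import r, viewer
from scipy.spatial.transform import Rotation as Ro
def cap(n,f=None):
    c=viewer.capture(n)
    if f: cv2.imwrite('pics/'+f,cv2.cvtColor(c['img'],cv2.COLOR_RGB2BGR))
    return c
def proj(c,X):
    p=c['R']@np.array(X,float)+c['t']; x,y=p[0]/p[2],p[1]/p[2]
    k=1+c['k1']*(x*x+y*y); K=c['camera_matrix']
    return K[0,0]*x*k+K[0,2],K[1,1]*y*k+K[1,2]
def unproj(c,u,v,z=None,h=None):
    K=c['camera_matrix']; d=np.array([(u-K[0,2])/K[0,0],(v-K[1,2])/K[1,1]]); s=d.copy()
    for _ in range(20): s=d/(1+c['k1']*(s@s))
    ray=np.array([s[0],s[1],1.]); R=np.array(c['R']);t=np.array(c['t'])
    if h is None: return R.T@(ray*z-t)
    o=-R.T@t; w=R.T@ray; return o+w*(h-o[2])/w[2]
E
python3 - <<'E'
from h import *
print(r.sense())
for n in ('scene','top'):
    c=cap(n,n+'0.png'); print(n,c['R'],c['t'])
    for t in ['full_box','full_box_pin','full_box_lid_end','full_box_bar_tip','empty_box_lid_end','empty_box_bar_tip','soap_near','soap_far','matchbox','tealight_1','keepsake','house_white']:
        for d in viewer.pinpoint(n,t)[:4]: print(t,round(d['confidence'],2),np.round(d['location']),np.round(proj(c,d['location'])))
print(r.sense()['time'])
E
```

```text
{'time': 0.0, 'joint_positions': array([-5.62583953e+01,  2.05905775e+01,  6.34541560e-01, -1.89462071e-02,
       -7.01352517e+01, -1.65082103e+01]), 'qd': array([-0.02582891,  0.03908657, -0.03007171, -0.03357147,  0.00227614,
       -0.04159705]), 'tau': array([ 1.73938690e-03, -5.83328247e+01,  2.93419629e+01,  6.93661675e+00,
       -5.90058655e-03,  1.26850662e-05]), 'tool_pos': array([ 199.80663126, -644.20712678,  199.88291949]), 'ee_rot': array([-1.79991135e+02, -9.25860146e-02,  1.07226935e+02]), 'ft_force': array([-0.29275166,  0.68640108, -0.19246131]), 'moment': array([ 0.02350911, -0.00592522,  0.01029473]), 'grip_width': 1.0010275127795363}
scene [[-0.68189081 -0.73119156  0.01959162]
 [-0.462868    0.41060983 -0.78559073]
 [ 0.5663728  -0.54475543 -0.61843624]] [ 288.1454345   297.34495302 1166.01325356]
full_box 0.77 [ 575. -208.   -1.] [334. 179.]
full_box 0.52 [692.   2.   1.] [271. 187.]
full_box 0.46 [561. -84.  50.] [312. 183.]
full_box_pin 0.93 [ 630. -126.   59.] [308. 168.]
full_box_lid_end 0.74 [562. -83.  51.] [312. 183.]
full_box_bar_tip 0.49 [641. -68.  5
[... 902 characters left out ...]
bar_tip 0.6 [640. -65.  50.] [326. 153.]
empty_box_lid_end 0.68 [572. 274.  51.] [215. 172.]
empty_box_bar_tip 0.55 [565. -85.  53.] [332. 177.]
empty_box_bar_tip 0.5 [639. 303.  50.] [207. 151.]
soap_near 0.45 [ 319. -348.   -2.] [415. 261.]
soap_near 0.4 [ 575. -185.    9.] [364. 178.]
soap_far 0.65 [ 578. -234.    6.] [379. 177.]
soap_far 0.59 [ 442. -218.    0.] [373. 220.]
matchbox 0.54 [509.  16.  -0.] [299. 197.]
matchbox 0.5 [563. -84.  52.] [332. 178.]
tealight_1 0.59 [690.   7.  -0.] [304. 142.]
tealight_1 0.28 [510.  19.  -2.] [298. 197.]
keepsake 0.97 [ 495. -440.   -3.] [444. 205.]
keepsake 0.41 [ 577. -233.    4.] [379. 178.]
house_white 0.74 [ 320. -346.   -6.] [414. 261.]
1.3
```

```bash
python3 - <<'E'
import cv2
a=cv2.imread('pics/top0.png')[110:280,180:470]; cv2.imwrite('pics/top0c.png',cv2.resize(a,(798,468),interpolation=cv2.INTER_CUBIC))
a=cv2.imread('pics/scene0.png')[130:260,190:410]; cv2.imwrite('pics/scene0c.png',cv2.resize(a,(792,468),interpolation=cv2.INTER_CUBIC))
E
```

```text
(no output)
```

View pics/top0c.png

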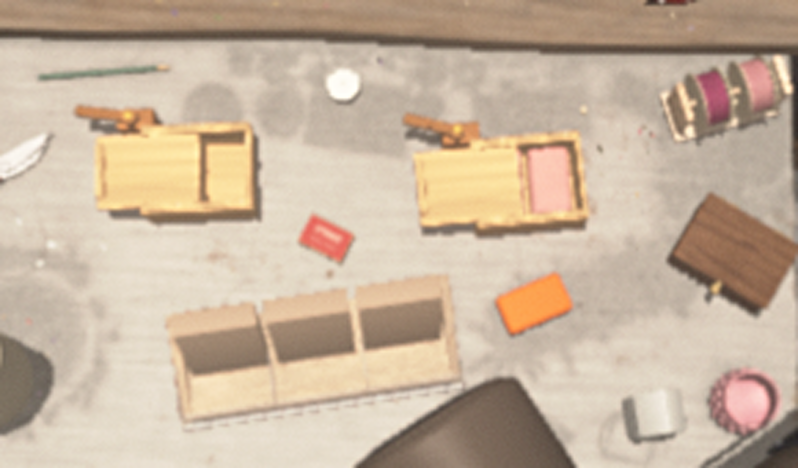

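View pics/scene0c.png

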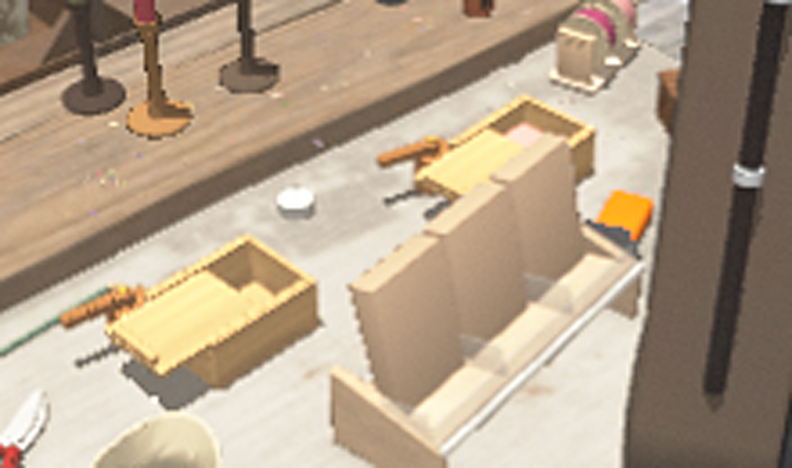

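View pics/top0.png

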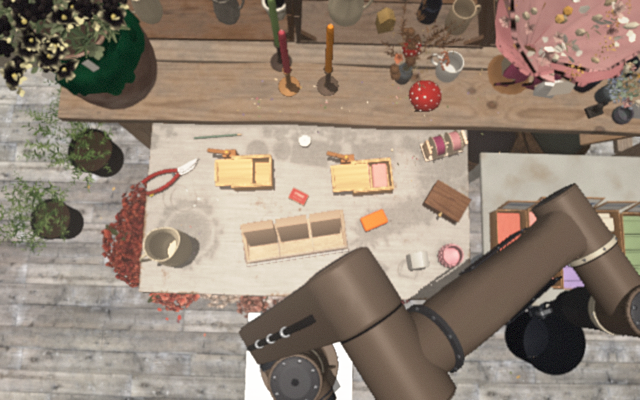

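```bash
cat >> h.py <<'E'
def cloud(c):
    K=c['camera_matrix']; Z=c['range_z']; v,u=np.mgrid[0:400,0:640]
    d=np.stack([u,v],-1).reshape(-1,1,2).astype(np.float64)
    # project model x*(1+k1 r2) = standard radial k1
    s=cv2.undistortPoints(d,np.array(K,float),np.array([c['k1'],0,0,0,0],float)).reshape(400,640,2)
    P=np.dstack([s[...,0]*Z,s[...,1]*Z,Z]); X=(P-np.array(c['t']))@np.array(c['R'])
    X[Z<=0]=np.nan
    return X
def hmap(X,img,x0,x1,y0,y1,f,s=4,res=2):
    # top-down height map: right = -y, up=+x
    pass
E
python3 - <<'E'
from h import *
c=cap('top'); X=cloud(c)
np.set_printoptions(suppress=True,linewidth=200)
# height along scene: bands
for nm,(u0,u1,v0,v1) in dict(box=(325,402,145,205),rack=(238,350,205,265),shelf=(200,480,60,122),table=(420,440,180,190)).items():
    P=X[v0:v1,u0:u1].reshape(-1,3); P=P[~np.isnan(P[:,0])]
    print(nm,np.histogram(P[:,2],bins=np.arange(-10,330,20))[0], P[P[:,2]>20].min(0) if (P[:,2]>20).any() else '',P.max(0))
P=X[140:210,318:405]
print('heights'); print(np.nan_to_num(np.round(P[::2,::2,2]),nan=-99).astype(int))
E
```

```text
box [2499  285  698 1105    1    0    0    0    0    0    0    0    0    0    0    0] [ 517.71813408 -271.45736401   20.07431666] [688.0661136  -61.08768229  70.23972307]
rack [2117    2   84 1686  749  278  229  231  294  862    0    0    0    0    0    0] [ 266.90465701 -136.64931588   31.96699709] [488.58614428 207.90965422 821.84825205]
shelf [   0   25 7906 7272  205  216  189  212  628  240   72   78  144   21   41   33] [ 735.11286667 -554.54640622   21.74204029] [966.43016011 349.64487306 334.63516643]
table [141   4   6  46   0   0   0   0   0   0   0   0   0   0   0   0] [ 534.69677241 -413.55973411   21.88732535] [ 577.78111819 -363.85783803   63.38251839]
heights
[[  0   1 -99 ...  -1   0   2]
 [  1  -3   1 ...  -3  -5   1]
 [  1   2  -7 ...  -1  -1  -2]
 ...
 [  2   2   5 ...  -2  -2  -2]
 [ -3  -3  -5 ...   0  -5   0]
 [ -7   3   4 ...  -1  -2   0]]
```

```bash
python3 - <<'E'
from h import *
c=cap('top'); im=c['img'].copy()
a=cv2.resize(cv2.cvtColor(im,cv2.COLOR_RGB2BGR)[143:208,318:408],None,fx=8,fy=8,interpolation=cv2.INTER_CUBIC)
cv2.imwrite('pics/box_close.png',a)
for t in ['full_box','full_box_lid','full_box_bar','full_box_pin','full_box_lid_end']:
    for d in viewer.masks_of('top',t)[:3]:
        v,u=np.nonzero(d['region']); print(t,round(d['confidence'],2),len(u),u.min(),u.max(),v.min(),v.max())
E
```

```text
full_box 0.77 1741 327 393 152 195
full_box 0.68 1283 422 471 180 224
full_box_lid 0.84 950 331 368 163 191
full_box_pin 0.68 1766 326 393 151 195
full_box_lid_end 0.56 965 330 369 163 192
```

View pics/box_close.png

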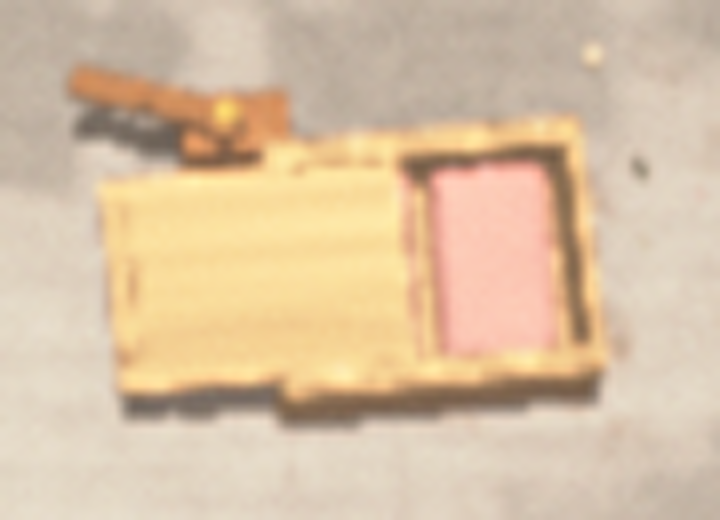

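```bash
python3 - <<'E'
from h import *
from scipy.optimize import least_squares
c=cap('top'); np.set_printoptions(suppress=True,precision=1)
px=lambda a,b:((a+.5)/8-.5+318,(b+.5)/8-.5+143)
W=[unproj(c,*px(*p),h=57)[:2] for p in [(265,150),(582,120),(603,368),(285,395)]]
pin=unproj(c,*px(228,110),h=62)[:2]
loc=np.array([(-62,50),(62,50),(62,-50),(-62,-50),(-74,62)])
M=np.array(W+[pin])
def f(p):
    th=p[2];R=np.array([[np.cos(th),-np.sin(th)],[np.sin(th),np.cos(th)]]); return (loc@R.T+p[:2]-M).ravel()
s=least_squares(f,[574,-208,np.radians(-85)]); p=s.x
print('center',p[:2],'yaw',np.degrees(p[2]),'res',s.fun)
R=np.array([[np.cos(p[2]),-np.sin(p[2])],[np.sin(p[2]),np.cos(p[2])]])
for n,q,h in [('lidcornF',(102,186),52),('lidcornN',(120,388),52),('bartipA',(74,65),59),('bartipB',(67,92),59)]:
    w=unproj(c,*px(*q),h=h)[:2]; print(n,w,'local',R.T@(w-p[:2]))
print('pin pred',R@[-74,62]+p[:2],'lidend',R@[-62-62,0]+p[:2])
# depth based wall points check
X=cloud(c)[140:210,318:405].reshape(-1,3); X=X[~np.isnan(X[:,0])]
L=(X[:,:2]-p[:2])@R
H=X[:,2]
k=(H>48)&(H<66)
Lk=L[k]; 
a=Lk[(abs(Lk[:,1])<30)]; print('lid-end x from depth',np.sort(a[:,0])[:12], 'back x',np.sort(a[:,0])[-8:])
a=Lk[(abs(Lk[:,0])<50)]; print('y range',np.sort(a[:,1])[:8],np.sort(a[:,1])[-8:])
# obstacles near: anything above 20 within 0..200 around lid end
E
```

```text
center [ 574.3 -205.8] yaw -84.04046827031307 res [ 2.9  1.7  0.7  0.1 -1.9 -2.2 -1.2  0.3 -0.5  0.2]
lidcornF [600.1 -78.5] local [-123.9   38.9]
lidcornN [521.3 -87.1] local [-123.6  -40.3]
bartipA [645.9 -66.6] local [-131.    85.7]
bartipB [635.1 -64.2] local [-134.5   75.2]
pin pred [ 628.2 -125.7] lidend [561.4 -82.4]
lid-end x from depth [-125.4 -125.1 -125.  -124.8 -124.5 -124.4 -124.2 -124.  -123.9 -123.8
 -123.6 -123.6] back x [60.  60.1 60.2 60.3 60.4 60.7 61.  62. ]
y range [-50.9 -50.7 -50.5 -50.1 -49.8 -49.7 -49.7 -49.6] [49.8 49.8 50.2 50.2 50.3 50.5 50.7 62.4]
```

```bash
python3 - <<'E'
from h import *
c=cap('top'); X=cloud(c)
# grid of max height, 20 mm, x 400..800, y -450..250
g={}
P=X.reshape(-1,3); P=P[~np.isnan(P[:,0])]
print('y:',list(range(240,-480,-20)))
for x in range(800,260,-20):
    row=[]
    for y in range(240,-480,-20):
        k=(abs(P[:,0]-x)<10)&(abs(P[:,1]-y)<10)
        row.append('%4d'%np.percentile(P[k,2],95) if k.sum()>2 else '   .')
    print(x,''.join(row))
E
```

```text
y: [240, 220, 200, 180, 160, 140, 120, 100, 80, 60, 40, 20, 0, -20, -40, -60, -80, -100, -120, -140, -160, -180, -200, -220, -240, -260, -280, -300, -320, -340, -360, -380, -400, -420, -440, -460]
800   53  54  55  54  55  55  55  54  54  55  54  55  54  55  56  56  55  55  55  55  52  54  56  55  53  54  56 152 190 208 175 173 162  55  56 450
780   54  54  54  54  54  54  53  55  54  55  53  53  53  56  53  55  55  57  53  54  55  55  54  56  56  53  55 147 165 171 171 167 159  54  56  54
760   54  55  53  56  57  56  55  54  54  54  54  55  54  54  55  53  56  54  55  53  55  54  55  56  54  56  56  54 156 162 163 159  54  53  55  55
740   52  52  51  50  53  52  53  49  51  51  50  51  50  52  52  52  51  52  51  52  50  53  53  53  52  52  53  52  52  55  51  53  51  53  53  51
720    5   6   5   3   4   5   4   6   6   5   3   5   4   7   3   5   3   3   4   4   3   3   5   5   4   4   5   3   5   4   3   6   4   4  66  73
700    9   8   3   4   5   4   6   4   6   3   5  17  19   4  52   5   5   5   4   3   5   4   5   3   5   6   4   4   5   4   7  67  76  79  80  83
680    4 
[... 2419 characters left out ...]
  69  61  63  91  64  66  64  66  88  94   6   4   3   5   6   4   3   6   4   4   3   3   3  52 658 666
340    5   5   6  90  82  67  61  62  64  92  64  66  67  88  90  87  87  88  88  73   .   .   .   3   4   6   4   4  93 110  98   6 675 678 682 680
320    5   3   4   3  94  67  66  88  89  91  87  88  86  77  71  67  60   3   3   .   .   .   .   5   4   4   3   2  90 109 688 691 698 698 693 688
300    4   4   3   3  89  87  86  83  75  70  58   7   4   5   4   4   2 794 793   .   .   .   .   .   3   3   3   5  89 702 711 715 712 707 701 692
280    6   2   4   5  56   4   4   4   5   4   5   4   6   5   4 519 817 817 808 793   .   .   .   .   .   5   2 714 725 729 729 725 719 712 704 694
```

```bash
cat >> h.py <<'E'
C=np.array([574.3,-205.8]); YAW=np.radians(-84.04)
BX=np.array([np.cos(YAW),np.sin(YAW)]); BY=np.array([-BX[1],BX[0]])
def bw(x,y,z): return np.array([*(C+x*BX+y*BY),z])
def shift(Ws):
    s=r.sense(); R=Ro.from_euler('xyz',s['ee_rot'],degrees=True).as_matrix()
    for W in Ws:
        print('world',np.round(W,1),'-> shift m',np.round(R.T@(np.array(W)-s['tool_pos'])/1000,4))
    print(np.round(s['tool_pos'],1),np.round(s['ee_rot'],1),np.round(s['ft_force'],1),s['time'],np.round(s['joint_positions'],1))
def loc(): 
    s=r.sense(); d=s['tool_pos'][:2]-C; return np.round([d@BX,d@BY,s['tool_pos'][2]],1)
E
python3 - <<'E'
from h import *
shift([bw(-175,0,200),bw(-175,0,46)])
E
```

```text
world [556.1 -31.7 200. ] -> shift m [0.4799 0.5218 0.0008]
world [556.1 -31.7  46. ] -> shift m [0.4799 0.5218 0.1548]
[ 200.  -644.7  200.8] [-180.     0.   107.2] [-0.4 -0.4 -0.2] 1.75 [-56.3  20.5   0.7   0.  -70.1 -16.5]
```

Things that could be taken for the packed box:
- The pale box at top px (363,176). It shows pink soap behind its lid.
- The pale box at (243,170). Its interior is empty and dark.
- The dark keepsake at (447,202).

Things that could be taken for its soap: the pink bar at (380,175) and the orange bar at (373,220). I choose the box at (363,176). The close crop confirms it: pink soap inside, lid end at about px (332,178), bar splayed out with its tip at about (327,153).

```bash
python3 -m pendant '[[[0,0,11],[0.480,0.522,0.0],1],[[0,0,11],[0.480,0.522,0.0],1],[[0,0,11],[0.480,0.522,0.0],1],[[0,0,11],[0.480,0.522,0.0],1],[[0,0,11],[0.480,0.522,0.0],1],[[0,0,11],[0.480,0.522,0.0],1],[[0,0,11],[0.480,0.522,0.0],1],[[0,0,11],[0.480,0.522,0.0],1],[[0,0,11],[0.480,0.522,0.0],1],[[0,0,11],[0.480,0.522,0.0],1],[[0,0,11],[0.480,0.522,0.0],1],[[0,0,11],[0.480,0.522,0.0],1],[[0,0,11],[0.480,0.522,0.0],1],[[0,0,11],[0.480,0.522,0.0],1],[[0,0,11],[0.480,0.522,0.0],1],[[0,0,11],[0.480,0.522,0.0],1],[[0,0,11],[0.480,0.522,0.0],1],[[0,0,11],[0.480,0.522,0.0],1]]' 60
python3 - <<'E'
from h import *
shift([bw(-175,0,100),bw(-175,0,46)]); print(loc())
c=cap('top','t1.png'); c=cap('scene','s1.png')
a=cv2.imread('pics/t1.png')[110:280,180:470]; cv2.imwrite('pics/t1c.png',cv2.resize(a,(798,468)))
E
```

```text
time: 3.55
tool_pos: [555.7, -32.5, 201.0]
ee_rot: [180.0, -0.0, 96.2]
ft_force: [-0.6, -0.0, 0.7]
grip_width: -0.001
world [556.1 -31.7 100. ] -> shift m [0.0007 0.0005 0.101 ]
world [556.1 -31.7  46. ] -> shift m [0.0007 0.0005 0.155 ]
[555.7 -32.5 201. ] [180.   -0.   96.2] [-0.6 -0.   0.7] 3.55 [  16.8    9.4  -14.4   -0.   -66.1 -100.6]
[-174.3   -0.5  201. ]
```

View pics/t1c.png

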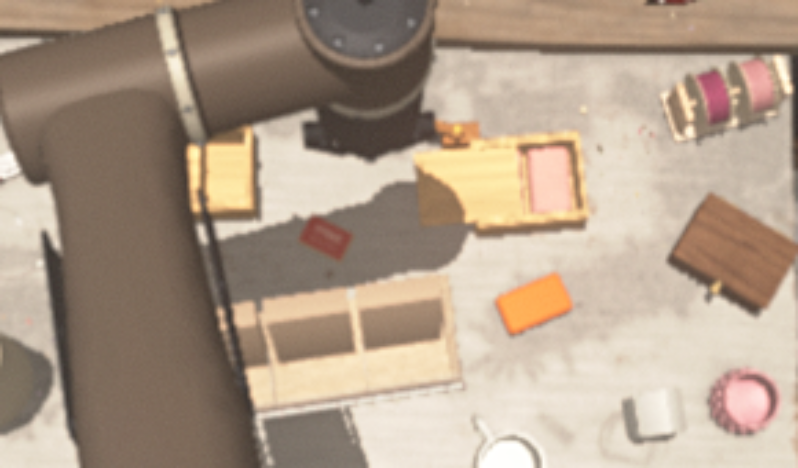

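View pics/s1.png

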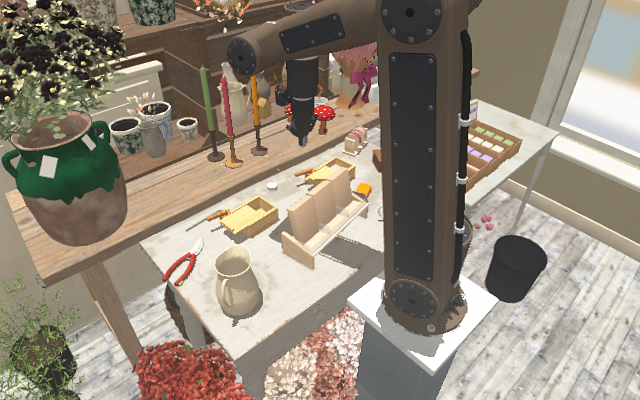

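The gripper is clear and above the gap to the left of the lid end, which is at crop (418,185). Nothing has been disturbed. Next I descend.

```bash
python3 -m pendant '[[[0,0,0],[0,0,0.04],1],[[0,0,0],[0,0,0.08],1],[[0,0,0],[0,0,0.12],1],[[0,0,0],[0,0,0.154],1],[[0,0,0],[0,0,0.154],1],[[0,0,0],[-0.015,0.0,0.154],1],[[0,0,0],[-0.025,0.0,0.154],1],[[0,0,0],[-0.025,0.0,0.154],1]]'
python3 - <<'E'
from h import *
shift([bw(-100,0,47)]); print(loc())
c=cap('top','t2.png')
a=cv2.imread('pics/t2.png')[110:280,180:470]; cv2.imwrite('pics/t2c.png',cv2.resize(a,(798,468)))
a=cv2.imread(['pics/s1.png',cap('scene','s2.png')][0]); a=cv2.imread('pics/s2.png')[130:230,190:410]; cv2.imwrite('pics/s2c.png',cv2.resize(a,(792,360)))
E
```

```text
time: 4.45
tool_pos: [560.4, -57.9, 48.8]
ee_rot: [179.8, -0.0, 96.1]
ft_force: [0.5, 1.0, 0.8]
grip_width: -0.0
world [ 563.9 -106.3   47. ] -> shift m [-0.0486 -0.0017  0.0018]
[560.4 -57.9  48.8] [179.8  -0.   96.1] [0.5 1.  0.8] 4.45 [ 14.   18.4 -24.7   0.  -46.7 -97.9]
[-148.6    1.5   48.8]
```

View pics/t2c.png

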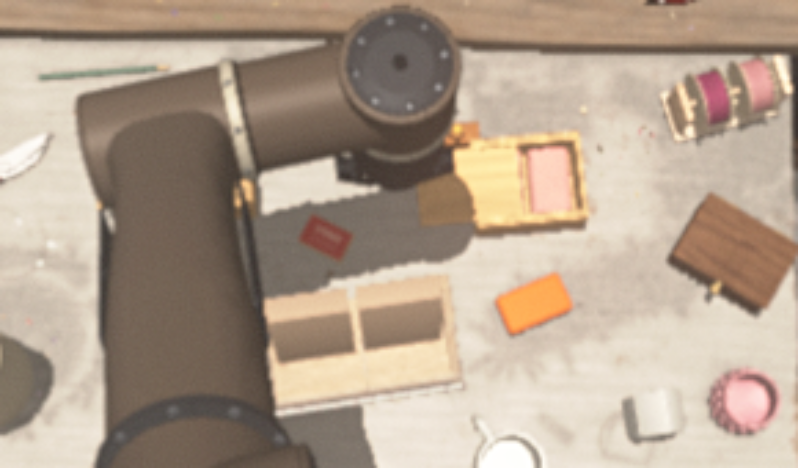

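View pics/s2c.png

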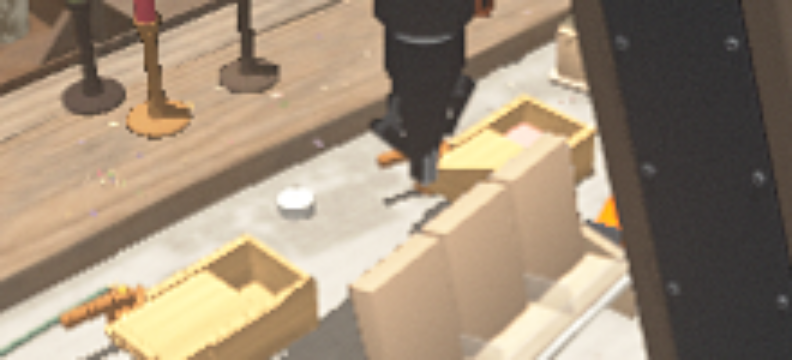

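The fingertips are down left of the lid end, which is at crop (440,185). There is no contact yet and the splayed bar is free. Next I push along tool −x.

```bash
python3 -m pendant '[[[0,0,0],[-0.008,-0.001,0.002],1],[[0,0,0],[-0.016,-0.001,0.002],1],[[0,0,0],[-0.024,-0.0015,0.002],1],[[0,0,0],[-0.032,-0.0015,0.002],1],[[0,0,0],[-0.040,-0.0015,0.002],1],[[0,0,0],[-0.048,-0.0015,0.002],1],[[0,0,0],[-0.056,-0.0015,0.002],1],[[0,0,0],[-0.062,-0.0015,0.002],1],[[0,0,0],[-0.062,-0.0015,0.002],1]]'
python3 - <<'E'
from h import *
shift([]); print(loc())
c=cap('top','t3.png')
a=cv2.imread('pics/t3.png')[140:210,318:408]; cv2.imwrite('pics/t3c.png',cv2.resize(a,(720,560),interpolation=cv2.INTER_CUBIC))
E
```

```text
time: 5.45
tool_pos: [564.2, -119.0, 44.7]
ee_rot: [-180.0, 0.0, 96.2]
ft_force: [-0.5, 0.5, 0.3]
grip_width: 0.002
[ 564.2 -119.    44.7] [-180.     0.    96.2] [-0.5  0.5  0.3] 5.45 [  7.5  19.9 -23.1   0.  -47.  -91.3]
[-87.4  -1.   44.7]
```

View pics/t3c.png

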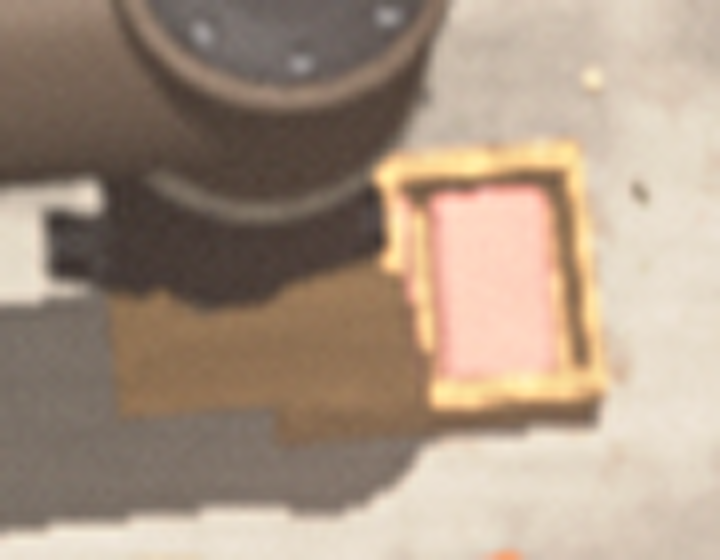

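```bash
python3 - <<'E'
from h import *
c=cap('top','t4.png'); s=r.sense(); u,v=proj(c,s['tool_pos']); print('tcp px top',u,v,'crop',(u-318)*8,(v-140)*8, s['tool_pos'],s['time'])
for n in ['full_box_lid_end','full_box_bar_tip','full_box_pin']:
    for d in viewer.pinpoint('top',n)[:3]: print(n,d['confidence'],np.round(d['location']))
c=cap('scene','s4.png'); print('tcp scene',proj(c,s['tool_pos']))
a=cv2.imread('pics/s4.png')[130:230,250:370]; cv2.imwrite('pics/s4c.png',cv2.resize(a,(720,600),interpolation=cv2.INTER_CUBIC))
for n in ['full_box_lid_end','full_box_bar_tip','full_box_pin']:
    for d in viewer.pinpoint('scene',n)[:3]: print(n,d['confidence'],np.round(d['location']))
E
```

```text
tcp px top 342.95516542983137 178.057449941768 crop 199.64132343865094 304.459599534144 [ 564.21052191 -118.34498606   44.7244076 ] 5.55
full_box_lid_end 0.72 [563. -85.  52.]
full_box_pin 0.75 [ 579. -232.    5.]
tcp scene (np.float64(318.4590018359195), np.float64(180.1578386209795))
full_box_lid_end 0.76 [562. -83.  50.]
full_box_lid_end 0.51 [ 576. -208.    4.]
full_box_bar_tip 0.51 [639. -67.  55.]
full_box_pin 0.93 [ 632. -125.   63.]
```

View pics/s4c.png

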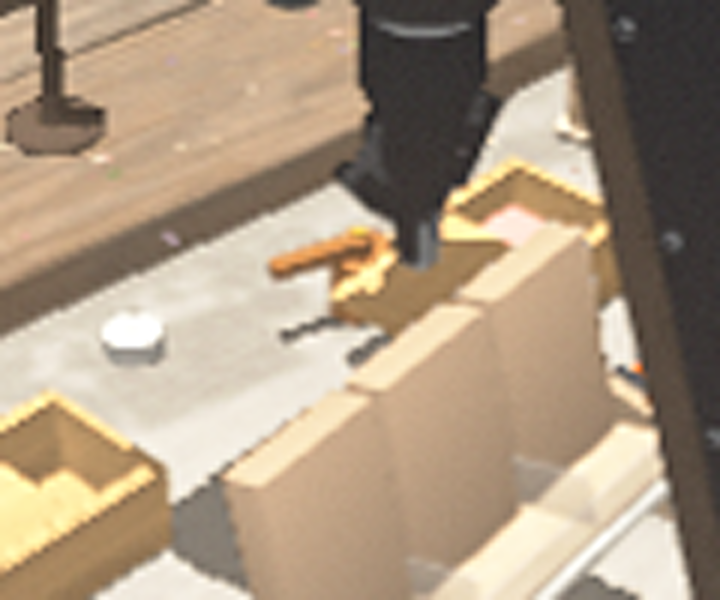

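```bash
python3 - <<'E'
import cv2
for n in ['t0','t3','t4']:
    a=cv2.imread('pics/%s.png'%(n if n!='t0' else 'top0'))[140:210,318:408]; cv2.imwrite('pics/%s_cmp.png'%n,cv2.resize(a,(400,310),interpolation=cv2.INTER_CUBIC))
a=cv2.hconcat([cv2.imread('pics/t0_cmp.png'),cv2.imread('pics/t4_cmp.png')]); cv2.imwrite('pics/cmp4.png',a)
E
```

```text
(no output)
```

View pics/cmp4.png

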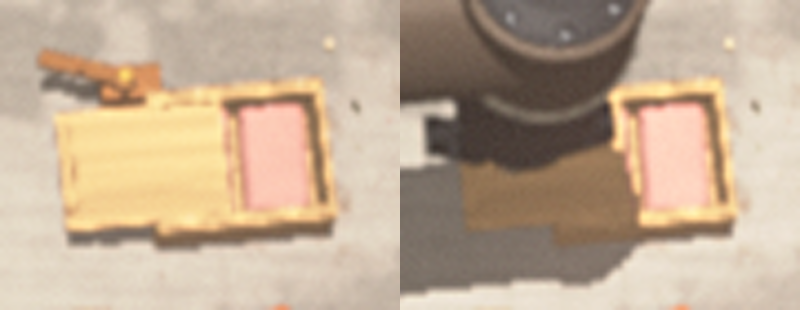

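```bash
python3 - <<'E'
from h import *
c=cap('scene'); X=cloud(c); im=c['img']
np.set_printoptions(suppress=True,linewidth=180)
for v in range(160,182):
    print(v,[ (u,*np.round(X[v,u]).tolist(), im[v,u].tolist()) for u in (318,320,322)])
E
```

```text
160 [(318, 551.0, -102.0, 146.0, [58, 54, 51]), (320, 545.0, -105.0, 148.0, [59, 54, 52]), (322, 554.0, -123.0, 136.0, [59, 55, 48])]
161 [(318, 549.0, -100.0, 145.0, [65, 59, 53]), (320, 544.0, -105.0, 144.0, [59, 54, 50]), (322, 551.0, -121.0, 134.0, [59, 55, 53])]
162 [(318, 550.0, -101.0, 139.0, [63, 55, 53]), (320, 552.0, -113.0, 133.0, [59, 52, 50]), (322, 552.0, -122.0, 128.0, [58, 52, 49])]
163 [(318, 555.0, -106.0, 130.0, [59, 55, 53]), (320, 551.0, -111.0, 130.0, [58, 54, 52]), (322, 554.0, -124.0, 123.0, [58, 51, 50])]
164 [(318, 550.0, -102.0, 130.0, [59, 51, 50]), (320, 555.0, -116.0, 122.0, [60, 55, 51]), (322, 551.0, -121.0, 122.0, [61, 57, 54])]
165 [(318, 550.0, -101.0, 126.0, [60, 54, 54]), (320, 552.0, -112.0, 121.0, [62, 57, 53]), (322, 558.0, -128.0, 110.0, [80, 78, 77])]
166 [(318, 555.0, -106.0, 118.0, [63, 57, 52]), (320, 552.0, -113.0, 116.0, [66, 64, 62]), (322, 554.0, -125.0, 110.0, [91, 89, 92])]
167 [(318, 558.0, -109.0, 110.0, [59, 54, 50]), (320, 551.0, -112.0, 113.0, [99, 97, 94]), (322, 547.0, -118.0, 112.0, [89, 87, 90])]
168 [(318, 555.0, -106.0, 10
[... 1192 characters left out ...]
62, 129, 90])]
177 [(318, 570.0, -121.0, 55.0, [160, 127, 89]), (320, 568.0, -129.0, 52.0, [160, 127, 89]), (322, 563.0, -134.0, 52.0, [165, 131, 91])]
178 [(318, 568.0, -120.0, 51.0, [160, 128, 89]), (320, 563.0, -124.0, 52.0, [164, 130, 91]), (322, 558.0, -130.0, 52.0, [163, 129, 91])]
179 [(318, 560.0, -112.0, 56.0, [158, 127, 86]), (320, 558.0, -120.0, 53.0, [163, 129, 91]), (322, 554.0, -127.0, 51.0, [160, 127, 87])]
180 [(318, 558.0, -110.0, 53.0, [161, 128, 90]), (320, 560.0, -122.0, 46.0, [159, 128, 87]), (322, 548.0, -121.0, 53.0, [166, 136, 107])]
181 [(318, 553.0, -106.0, 53.0, [157, 125, 88]), (320, 547.0, -110.0, 54.0, [155, 123, 84]), (322, 427.0, -3.0, 174.0, [224, 193, 163])]
```

```bash
python3 - <<'E'
from h import *
c=cap('scene')
for f,T in (('s1',(555.7,-32.5,201)),('s2',(560.4,-57.9,48.8)),('s4',(564.2,-118.3,44.7))):
    u,v=proj(c,T); print(f,u,v,'px per mm z',(proj(c,T)[1]-proj(c,(T[0],T[1],T[2]+10))[1])/10)
    a=cv2.imread('pics/%s.png'%f); u,v=int(round(u)),int(round(v)); a=a[v-45:v+25,u-35:u+35]; a=cv2.resize(a,(260,260),interpolation=cv2.INTER_CUBIC); cv2.drawMarker(a,(130,167),(0,0,255),0,12); cv2.imwrite('pics/%s_x.png'%f,a)
cv2.imwrite('pics/tips.png',cv2.hconcat([cv2.imread('pics/%s_x.png'%f) for f in('s1','s2','s4')]))
E
```

```text
s1 301.7997594220483 153.34912120271358 px per mm z 0.2575043180298394
s2 306.7016398929895 186.41286967467724 px per mm z 0.22501426112488332
s4 318.4517797016277 180.16938437573398 px per mm z 0.2219575870583043
```

View pics/tips.png

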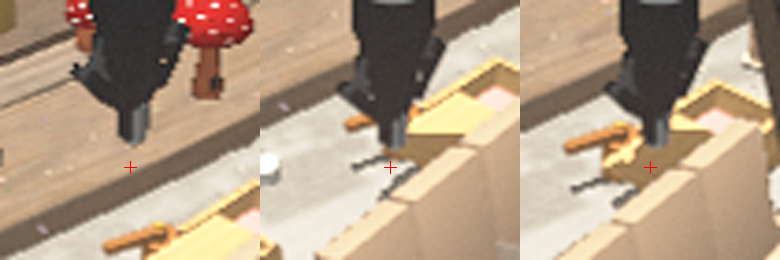

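The lid has not moved. In the scene view the fingertip at px (319,174) is about 6 px above the projected TCP, and its depth gives z≈78. So the real tips sit about 32 mm short of the reported TCP, and they passed over the lid without touching it, with no force recorded. I back off at this height and descend lower, measuring the tip directly.

```bash
python3 -m pendant '[[[0,0,0],[0.035,0.0,-0.001],1],[[0,0,0],[0.064,0.001,-0.001],1],[[0,0,0],[0.064,0.001,-0.001],1],[[0,0,0],[0.064,0.001,0.010],1],[[0,0,0],[0.064,0.001,0.020],1],[[0,0,0],[0.064,0.001,0.026],1],[[0,0,0],[0.064,0.001,0.026],1]]'
cat > tip.py <<'E'
from h import *
import sys
s=r.sense(); c=cap('scene',sys.argv[1]+'.png'); X=cloud(c); u,v=proj(c,s['tool_pos']); u,v=int(u),int(v)
im=c['img'].astype(int)
print(loc(),np.round(s['ft_force'],1),s['time'])
for vv in range(v-14,v+6):
    print(vv,[(*np.round(X[vv,uu]).tolist(),im[vv,uu].sum()//3) for uu in (u-1,u+1,u+3)])
a=cv2.imread('pics/'+sys.argv[1]+'.png')[v-50:v+40,u-60:u+60]; cv2.imwrite('pics/'+sys.argv[1]+'c.png',cv2.resize(a,(720,540),interpolation=cv2.INTER_CUBIC))
E
python3 tip.py s5
```

```text
time: 6.7
tool_pos: [557.2, -55.4, 17.1]
ee_rot: [-179.8, 0.0, 96.2]
ft_force: [-0.1, 1.0, 0.1]
grip_width: -0.004
[-151.5   -0.9   17.8] [-0.1  1.   0.1] 6.7
180 [(540.0, -32.0, 101.0, np.int64(58)), (542.0, -43.0, 94.0, np.int64(59)), (548.0, -58.0, 84.0, np.int64(67))]
181 [(541.0, -33.0, 96.0, np.int64(58)), (545.0, -46.0, 87.0, np.int64(63)), (548.0, -57.0, 80.0, np.int64(91))]
182 [(551.0, -42.0, 82.0, np.int64(58)), (548.0, -48.0, 80.0, np.int64(79)), (545.0, -55.0, 78.0, np.int64(113))]
183 [(554.0, -45.0, 74.0, np.int64(56)), (543.0, -44.0, 80.0, np.int64(79)), (548.0, -58.0, 71.0, np.int64(112))]
184 [(554.0, -44.0, 70.0, np.int64(58)), (552.0, -52.0, 67.0, np.int64(79)), (546.0, -56.0, 68.0, np.int64(112))]
185 [(551.0, -42.0, 68.0, np.int64(54)), (552.0, -52.0, 63.0, np.int64(78)), (546.0, -56.0, 64.0, np.int64(112))]
186 [(552.0, -43.0, 63.0, np.int64(58)), (548.0, -49.0, 62.0, np.int64(75)), (544.0, -55.0, 61.0, np.int64(113))]
187 [(551.0, -42.0, 59.0, np.int64(129)), (549.0, -49.0, 57.0, np.int64(78)), (546.0, -56.0, 56.0, np.int64(112))]
188 [(556.0, -46.0, 50.0, np.
[... 653 characters left out ...]
20))]
194 [(576.0, -64.0, 2.0, np.int64(154)), (412.0, 72.0, 171.0, np.int64(152)), (407.0, 69.0, 172.0, np.int64(174))]
195 [(407.0, 84.0, 176.0, np.int64(221)), (410.0, 74.0, 169.0, np.int64(206)), (404.0, 71.0, 171.0, np.int64(180))]
196 [(406.0, 85.0, 173.0, np.int64(222)), (399.0, 84.0, 177.0, np.int64(224)), (391.0, 82.0, 181.0, np.int64(223))]
197 [(402.0, 89.0, 174.0, np.int64(222)), (394.0, 87.0, 178.0, np.int64(223)), (389.0, 85.0, 180.0, np.int64(224))]
198 [(397.0, 93.0, 175.0, np.int64(224)), (391.0, 90.0, 177.0, np.int64(224)), (388.0, 86.0, 177.0, np.int64(198))]
199 [(390.0, 99.0, 179.0, np.int64(224)), (385.0, 95.0, 180.0, np.int64(215)), (389.0, 84.0, 172.0, np.int64(164))]
```

View pics/s5c.png

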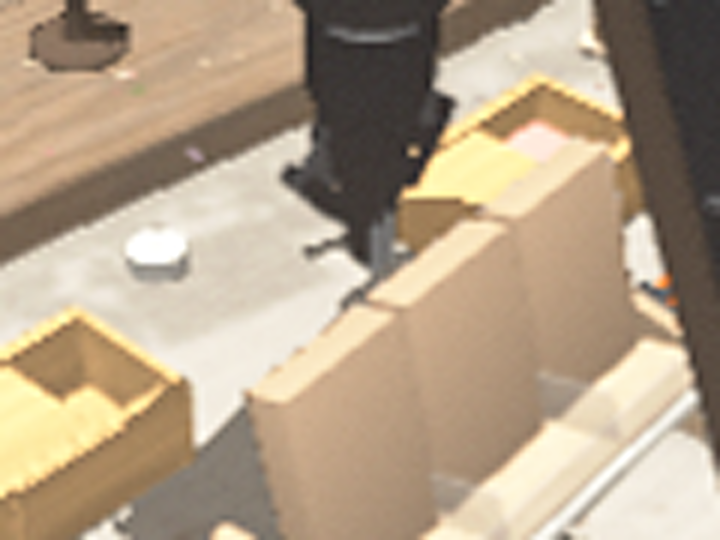

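Now the tip is at px (313,188), z≈49, left of the lid end and level with the rib. I go 2 mm lower and push.

```bash
python3 -m pendant '[[[0,0,0],[-0.005,-0.001,0.002],1],[[0,0,0],[-0.012,-0.001,0.0025],1],[[0,0,0],[-0.019,-0.001,0.0025],1],[[0,0,0],[-0.026,-0.001,0.0025],1],[[0,0,0],[-0.033,-0.001,0.0025],1],[[0,0,0],[-0.033,-0.001,0.0025],1]]'
python3 tip.py s6 | head -1
python3 - <<'E'
from h import *
c=cap('top','t6.png')
a=cv2.imread('pics/t6.png')[140:210,318:408]; cv2.imwrite('pics/t6c.png',cv2.resize(a,(720,560),interpolation=cv2.INTER_CUBIC))
for n in ['full_box_lid_end']:
    for d in viewer.pinpoint('top',n)[:2]+viewer.pinpoint('scene',n)[:2]: print(n,d['confidence'],np.round(d['location']))
E
```

```text
time: 7.35
tool_pos: [561.1, -88.4, 16.4]
ee_rot: [180.0, 0.0, 96.2]
ft_force: [-0.2, -0.3, -0.5]
grip_width: 0.002
[-118.4   -1.    16.4] [-0.2 -0.3 -0.5] 7.35
full_box_lid_end 0.97 [ 563. -103.   54.]
full_box_lid_end 0.63 [ 565. -103.   51.]
full_box_lid_end 0.31 [580. 159.  -2.]
```

View pics/t6c.png

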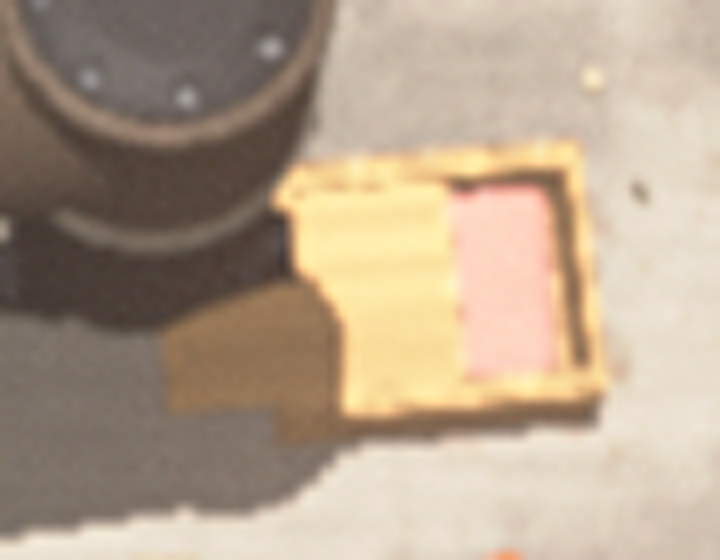

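View pics/s6c.png

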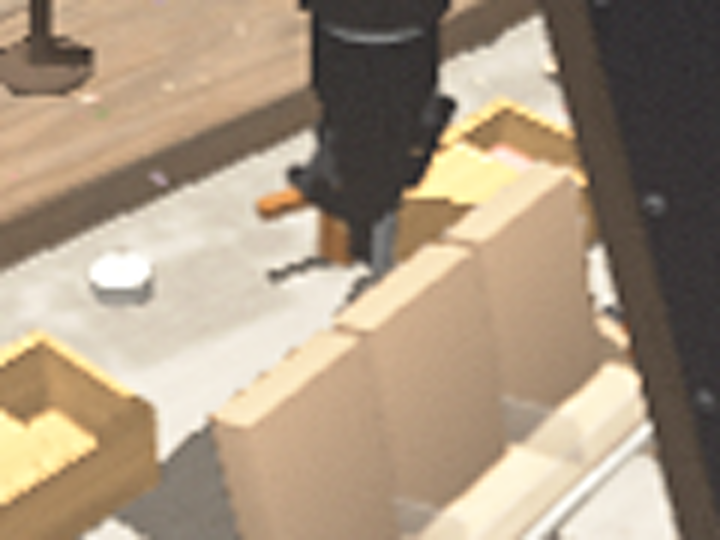

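The lid is moving: its end is now at y≈−103, from −84, with crop near corner (165,410), and the bar is still splayed. I keep pushing.

```bash
python3 -m pendant '[[[0,0,0],[-0.007,0,0],1],[[0,0,0],[-0.014,0,0],1],[[0,0,0],[-0.021,0,0],1],[[0,0,0],[-0.028,0,0],1],[[0,0,0],[-0.034,0,0],1],[[0,0,0],[-0.038,0,0],1],[[0,0,0],[-0.040,0,0],1],[[0,0,0],[-0.040,0,0],1]]'
python3 -c "
from h import *
print(loc(), r.sense()['ft_force'])"
```

```text
time: 8.35
tool_pos: [565.1, -127.6, 16.2]
ee_rot: [-180.0, 0.0, 96.2]
ft_force: [-0.9, 0.3, -1.2]
grip_width: 0.001
[-78.7  -1.1  16.2] [-0.91473611  0.31039747 -1.16222714]
```

```bash
python3 -m pendant '[[[0,0,0],[-0.002,0,0],1],[[0,0,0],[-0.003,0,0],1],[[0,0,0],[-0.003,0,0],1]]'
python3 -m pendant '[[[0,0,0],[-0.001,0,0],1],[[0,0,0],[-0.002,0,0],1],[[0,0,0],[-0.002,0,0],1]]'
python3 -c "
from h import *
print(loc(), r.sense()['ft_force'])"
```

```text
time: 8.65
tool_pos: [565.3, -130.2, 16.2]
ee_rot: [-180.0, -0.0, 96.2]
ft_force: [-1.2, 0.8, -0.3]
grip_width: 0.001
time: 8.95
tool_pos: [565.5, -132.2, 16.2]
ee_rot: [-180.0, -0.0, 96.2]
ft_force: [-0.7, 1.9, -0.4]
grip_width: -0.002
[-74.1  -1.1  16.2] [-0.73344659  1.91191748 -0.44601978]
```

```bash
python3 -m pendant '[[[0,0,0],[-0.0007,0,0],1],[[0,0,0],[-0.0014,0,0],1],[[0,0,0],[-0.0014,0,0],1]]'
python3 -m pendant '[[[0,0,0],[-0.0007,0,0],1],[[0,0,0],[-0.0014,0,0],1],[[0,0,0],[-0.0014,0,0],1]]'
python3 -c "
from h import *
print(loc(), r.sense()['ft_force'])
c=cap('top','t7.png')
a=cv2.imread('pics/t7.png')[140:210,318:408]; cv2.imwrite('pics/t7c.png',cv2.resize(a,(720,560),interpolation=cv2.INTER_CUBIC))
c=cap('scene','s7.png')
a=cv2.imread('pics/s7.png')[130:230,250:370]; cv2.imwrite('pics/s7c.png',cv2.resize(a,(720,600),interpolation=cv2.INTER_CUBIC))
"
```

```text
time: 9.25
tool_pos: [565.6, -132.8, 16.2]
ee_rot: [-180.0, -0.1, 96.2]
ft_force: [-2.2, 7.4, 1.4]
grip_width: 0.003
time: 9.55
tool_pos: [565.6, -133.0, 16.2]
ee_rot: [-180.0, -0.1, 96.2]
ft_force: [-3.7, 14.2, 2.7]
grip_width: -0.001
[-73.3  -1.1  16.2] [-3.6879656  14.16679862  2.72402043]
```

View pics/t7c.png

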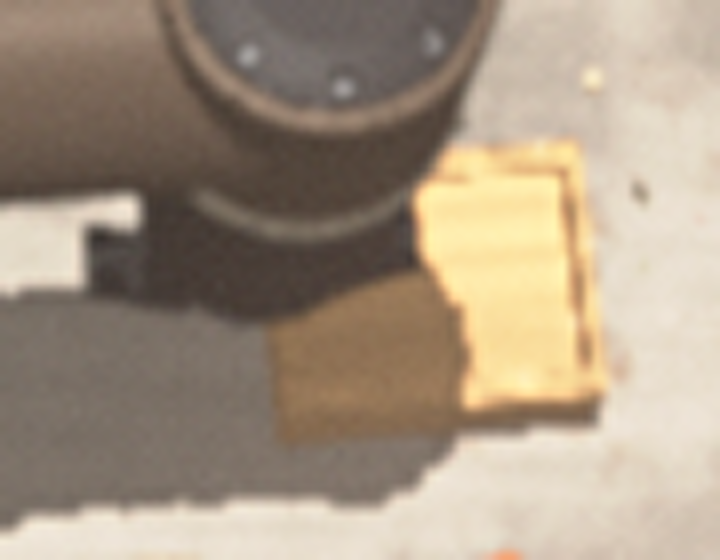

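View pics/s7c.png

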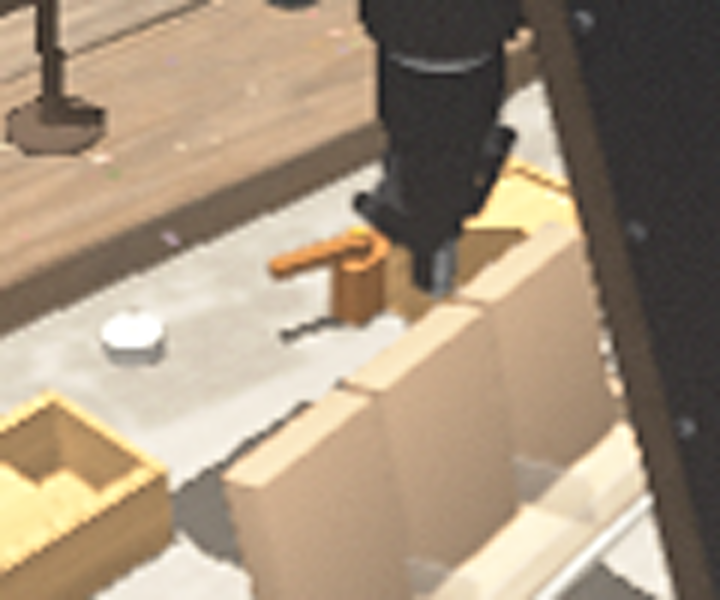

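The lid stopped hard: 14 N with no further motion, and the opening is covered in the top crop. The bar is still splayed. I retreat, rise, and go to the outer side of the bar.

```bash
python3 -m pendant '[[[0,0,0],[0.015,0,0],1],[[0,0,0],[0.031,0,0],1],[[0,0,0],[0.031,0,-0.025],1],[[0,0,0],[0.031,0,-0.055],1],[[0,0,0],[0.031,0.03,-0.055],1],[[0,0,0],[0.031,0.07,-0.055],1],[[0,0,0],[0.031,0.108,-0.055],1],[[0,0,0],[0.031,0.108,-0.055],1]]'
python3 -c "
from h import *
print(loc(), r.sense()['ft_force'])
c=cap('top','t8.png')
a=cv2.imread('pics/t8.png')[130:210,310:412]; cv2.imwrite('pics/t8c.png',cv2.resize(a,(765,600),interpolation=cv2.INTER_CUBIC))
c=cap('scene','s8.png')
a=cv2.imread('pics/s8.png')[120:220,250:370]; cv2.imwrite('pics/s8c.png',cv2.resize(a,(720,600),interpolation=cv2.INTER_CUBIC))
for n in ['full_box_lid_end','full_box_bar_tip','full_box_pin']:
    for cam in ('top','scene'):
        for d in viewer.pinpoint(cam,n)[:1]: 
            q=np.array(d['location']); e=q[:2]-C; print(n,cam,round(d['confidence'],2),np.round(q),'local',np.round([e@BX,e@BY]))
"
```

```text
time: 10.45
tool_pos: [674.1, -91.2, 70.7]
ee_rot: [179.9, 0.1, 96.3]
ft_force: [-0.6, 0.4, -0.0]
grip_width: -0.008
[-103.6  111.1   70.7] [-0.55106023  0.38903015 -0.03276001]
full_box_lid_end top 0.92 [ 569. -145.   55.] local [-61.   1.]
full_box_lid_end scene 0.73 [ 569. -145.   48.] local [-61.   1.]
full_box_bar_tip top 0.69 [639. -64.  52.] local [-135.   79.]
full_box_bar_tip scene 0.48 [639. -69.  54.] local [-130.   79.]
full_box_pin top 0.69 [ 621. -128.   64.] local [-73.  55.]
full_box_pin scene 0.73 [ 631. -126.   61.] local [-73.  65.]
```

View pics/t8c.png

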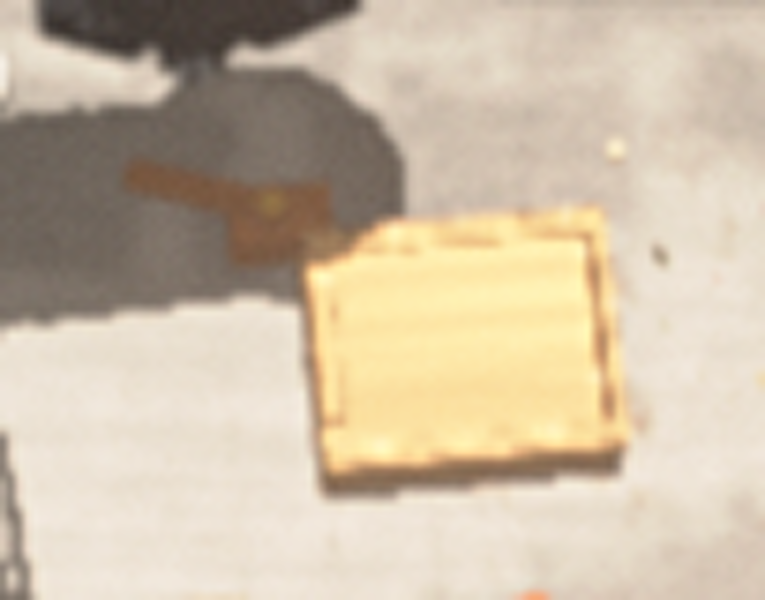

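View pics/s8c.png

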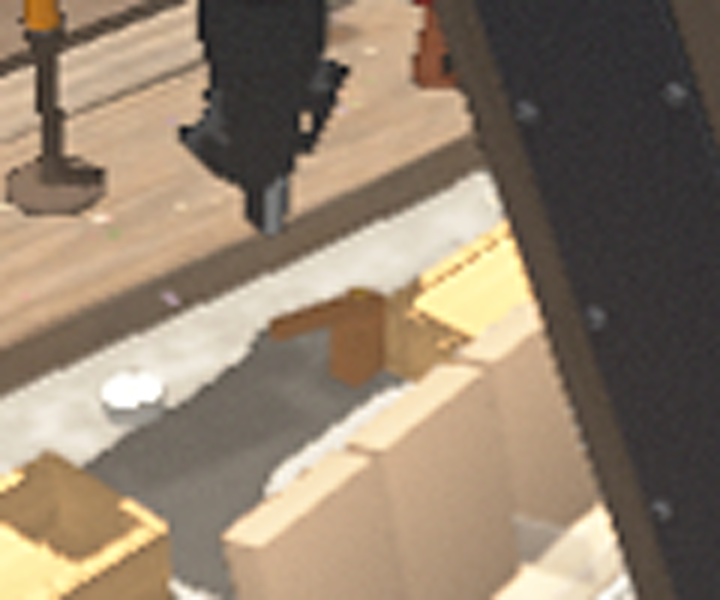

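The lid is home: both networks put its end at local x≈−61, and its edge is flush with the box front at top crop (310..330, 265..470). The bar is still splayed, with its tip at top crop (130,170). I descend on the outer side of the bar.

```bash
python3 -m pendant '[[[0,0,0],[0,0,0.02],1],[[0,0,0],[0,0,0.04],1],[[0,0,0],[0,0,0.056],1],[[0,0,0],[0,0,0.056],1]]'
python3 tip.py s9
```

```text
time: 11.25
tool_pos: [668.0, -92.5, 13.2]
ee_rot: [-179.8, -0.0, 96.2]
ft_force: [-0.5, 0.4, -0.3]
grip_width: -0.0
[-102.7  106.    14.7] [-0.5  0.4 -0.3] 11.25
163 [(648.0, -70.0, 99.0, np.int64(51)), (653.0, -83.0, 90.0, np.int64(52)), (656.0, -95.0, 84.0, np.int64(92))]
164 [(647.0, -68.0, 96.0, np.int64(52)), (657.0, -86.0, 83.0, np.int64(63)), (657.0, -96.0, 78.0, np.int64(92))]
165 [(652.0, -72.0, 88.0, np.int64(52)), (665.0, -92.0, 72.0, np.int64(88)), (657.0, -95.0, 74.0, np.int64(113))]
166 [(668.0, -85.0, 69.0, np.int64(54)), (657.0, -86.0, 74.0, np.int64(88)), (657.0, -96.0, 69.0, np.int64(112))]
167 [(663.0, -81.0, 69.0, np.int64(53)), (659.0, -87.0, 68.0, np.int64(91)), (657.0, -95.0, 66.0, np.int64(109))]
168 [(659.0, -77.0, 68.0, np.int64(52)), (657.0, -86.0, 65.0, np.int64(86)), (658.0, -96.0, 60.0, np.int64(108))]
169 [(662.0, -80.0, 61.0, np.int64(47)), (663.0, -90.0, 56.0, np.int64(89)), (656.0, -94.0, 57.0, np.int64(108))]
170 [(663.0, -80.0, 56.0, np.int64(85)), (654.0, -83.0, 59.0, np.int64(84)), (659.0, -96.0, 50.0, np.int64(106))]
171 [(664.0, -81.0, 50.0, n
[... 659 characters left out ...]
8))]
177 [(687.0, -99.0, 1.0, np.int64(108)), (686.0, -108.0, -2.0, np.int64(103)), (679.0, -113.0, -1.0, np.int64(110))]
178 [(688.0, -100.0, -4.0, np.int64(105)), (680.0, -103.0, -1.0, np.int64(103)), (674.0, -108.0, -1.0, np.int64(106))]
179 [(675.0, -89.0, 4.0, np.int64(104)), (675.0, -99.0, -2.0, np.int64(103)), (668.0, -103.0, 0.0, np.int64(103))]
180 [(670.0, -85.0, 4.0, np.int64(104)), (670.0, -95.0, -1.0, np.int64(103)), (662.0, -98.0, 1.0, np.int64(104))]
181 [(670.0, -85.0, -1.0, np.int64(105)), (660.0, -87.0, 3.0, np.int64(102)), (662.0, -98.0, -4.0, np.int64(104))]
182 [(664.0, -80.0, -0.0, np.int64(106)), (661.0, -87.0, -2.0, np.int64(106)), (656.0, -93.0, -2.0, np.int64(106))]
```

View pics/s9c.png

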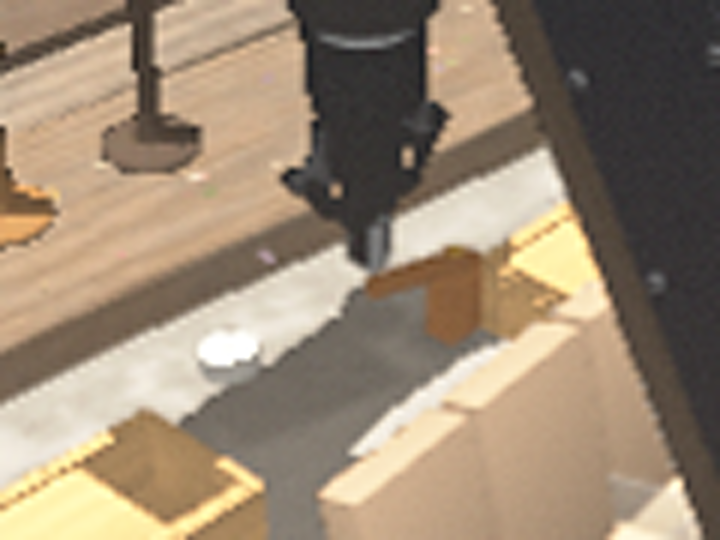

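The tip is at px (314,171), z≈47, just beyond the bar on its outer side. The lid is home. Next I sweep the bar round.

```bash
python3 -m pendant '[[[0,0,0],[0.005,-0.006,0.001],1],[[0,0,0],[0.006,-0.012,0.001],1],[[0,0,0],[0.010,-0.019,0.001],1],[[0,0,0],[0.013,-0.027,0.001],1],[[0,0,0],[0.016,-0.033,0.001],1],[[0,0,0],[0.018,-0.0385,0.001],1],[[0,0,0],[0.019,-0.046,0.001],1],[[0,0,0],[0.019,-0.053,0.001],1],[[0,0,0],[0.0165,-0.061,0.001],1],[[0,0,0],[0.0133,-0.0685,0.001],1],[[0,0,0],[0.0133,-0.0685,0.001],1]]'
python3 -c "
from h import *
print(loc(), r.sense()['ft_force'])
c=cap('top','t10.png')
a=cv2.imread('pics/t10.png')[130:210,310:412]; cv2.imwrite('pics/t10c.png',cv2.resize(a,(765,600),interpolation=cv2.INTER_CUBIC))
c=cap('scene','s10.png')
a=cv2.imread('pics/s10.png')[120:220,250:370]; cv2.imwrite('pics/s10c.png',cv2.resize(a,(720,600),interpolation=cv2.INTER_CUBIC))
for n in ['full_box_lid_end','full_box_bar_tip','full_box_pin']:
    for cam in ('top','scene'):
        for d in viewer.pinpoint(cam,n)[:1]: 
            q=np.array(d['location']); e=q[:2]-C; print(n,cam,round(d['confidence'],2),np.round(q),'local',np.round([e@BX,e@BY]))
"
```

```text
time: 12.4
tool_pos: [599.1, -87.2, 14.2]
ee_rot: [-179.9, -0.0, 96.2]
ft_force: [1.0, -1.0, 0.3]
grip_width: -0.002
[-115.4   37.    14.2] [ 0.97746503 -1.04637581  0.30995217]
full_box_lid_end top 0.83 [ 568. -147.   52.] local [-59.  -0.]
full_box_lid_end scene 0.5 [ 570. -146.   50.] local [-60.   2.]
full_box_bar_tip top 0.46 [575. -96.  50.] local [-109.   12.]
full_box_bar_tip scene 0.57 [570. -97.  56.] local [-108.    6.]
full_box_pin top 0.82 [ 624. -127.   65.] local [-73.  58.]
full_box_pin scene 0.71 [ 631. -125.   58.] local [-75.  65.]
```

View pics/t10c.png

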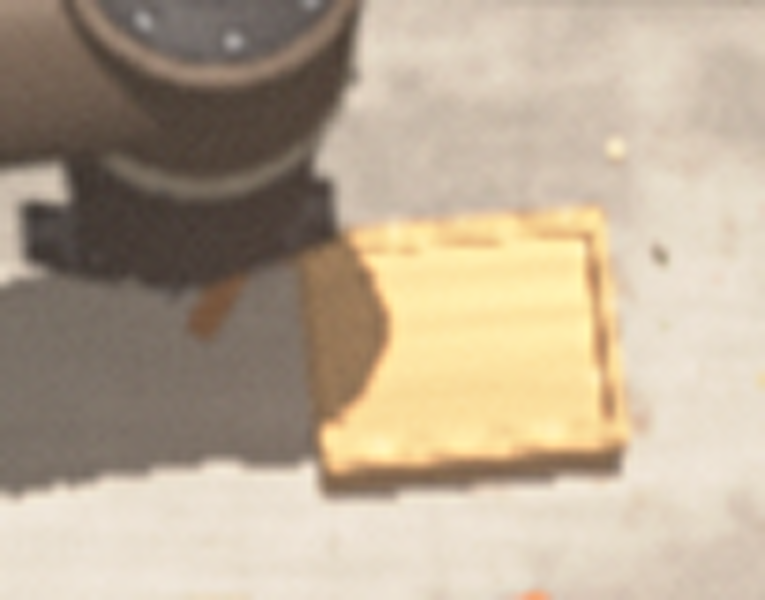

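View pics/s10c.png

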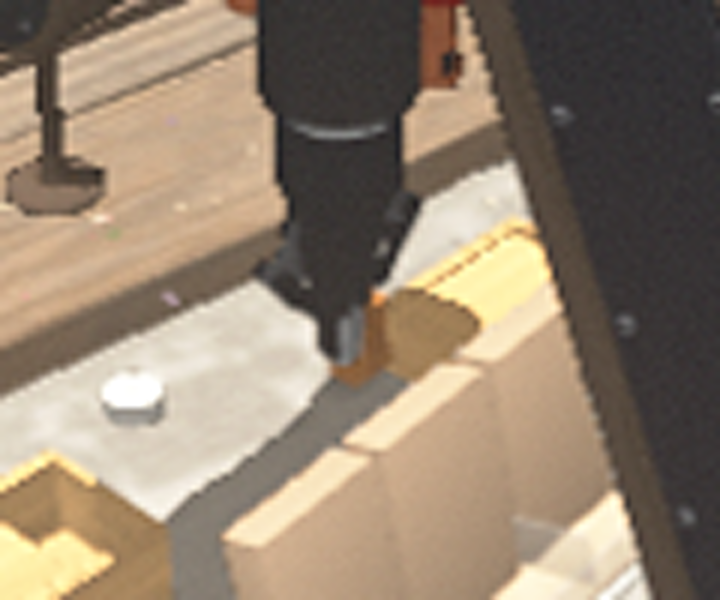

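The bar is at about 57°, with its tip at top crop (205,325) and the finger behind it. I continue towards the stop.

```bash
python3 -m pendant '[[[0,0,0],[-0.004,-0.005,0],1],[[0,0,0],[-0.0085,-0.010,0],1],[[0,0,0],[-0.0125,-0.013,0],1],[[0,0,0],[-0.0165,-0.0155,0],1],[[0,0,0],[-0.019,-0.0165,0],1],[[0,0,0],[-0.019,-0.0165,0],1]]'
python3 -m pendant '[[[0,0,0],[-0.001,-0.0005,0],1],[[0,0,0],[-0.002,-0.0005,0],1],[[0,0,0],[-0.002,-0.0005,0],1]]'
python3 -c "
from h import *
print(loc(), r.sense()['ft_force'])"
```

```text
time: 13.4
tool_pos: [585.9, -107.8, 14.3]
ee_rot: [-180.0, 0.0, 96.2]
ft_force: [-0.3, -0.0, -0.6]
grip_width: -0.001
time: 13.7
tool_pos: [585.8, -109.3, 14.2]
ee_rot: [-180.0, -0.0, 96.2]
ft_force: [-0.8, -0.1, -0.2]
grip_width: 0.004
[-94.7  21.4  14.2] [-0.77080076 -0.07889991 -0.21439473]
```

```bash
python3 -m pendant '[[[0,0,0],[-0.001,0,0],1],[[0,0,0],[-0.002,0,0],1],[[0,0,0],[-0.002,0,0],1]]'
python3 -m pendant '[[[0,0,0],[-0.0007,0,0],1],[[0,0,0],[-0.0014,0,0],1],[[0,0,0],[-0.0014,0,0],1]]'
python3 -c "
from h import *
print(loc(), r.sense()['ft_force'])"
```

```text
time: 14.0
tool_pos: [586.0, -111.4, 14.2]
ee_rot: [-180.0, -0.0, 96.2]
ft_force: [-0.7, -0.1, -0.0]
grip_width: 0.003
time: 14.3
tool_pos: [586.1, -112.0, 14.2]
ee_rot: [-180.0, -0.1, 96.2]
ft_force: [-1.5, 5.4, 1.6]
grip_width: 0.001
[-92.1  21.5  14.2] [-1.48731549  5.37659091  1.63726242]
```

```bash
python3 -m pendant '[[[0,0,0],[-0.0008,0,0],1],[[0,0,0],[-0.0008,0,0],1]]'
python3 -m pendant '[[[0,0,0],[0.012,0,0],1],[[0,0,0],[0.035,0,0],1],[[0,0,0],[0.055,0,0],1],[[0,0,0],[0.055,0,-0.04],1],[[0,0,0],[0.055,0,-0.085],1],[[0,0,0],[0.10,-0.02,-0.13],1],[[0,0,0],[0.14,-0.02,-0.16],1],[[0,0,0],[0.14,-0.02,-0.16],1]]'
python3 -c "
from h import *
print(loc(), r.sense()['ft_force'])
c=cap('top','t11.png')
a=cv2.imread('pics/t11.png')[130:210,310:412]; cv2.imwrite('pics/t11c.png',cv2.resize(a,(765,600),interpolation=cv2.INTER_CUBIC))
c=cap('scene','s11.png')
for n in ['full_box_lid_end','full_box_bar_tip','full_box_pin','matchbox','tealight_1','keepsake','house_white','empty_box_lid_end','empty_box_bar_tip']:
    for cam in ('top','scene'):
        for d in viewer.pinpoint(cam,n)[:1]: 
            q=np.array(d['location']); e=q[:2]-C; print(n,cam,round(d['confidence'],2),np.round(q),'local',np.round([e@BX,e@BY]))
"
```

```text
time: 14.5
tool_pos: [586.1, -112.2, 14.2]
ee_rot: [-180.0, -0.1, 96.2]
ft_force: [-2.6, 8.9, 1.4]
grip_width: -0.002
time: 15.3
tool_pos: [552.6, 26.2, 178.6]
ee_rot: [179.6, -0.0, 96.3]
ft_force: [-0.1, 0.1, 0.0]
grip_width: 0.004
[-233.     2.5  178.6] [-0.07573721  0.07918422  0.00171761]
full_box_lid_end top 0.82 [ 571. -145.   53.] local [-61.   3.]
full_box_lid_end scene 0.59 [ 568. -147.   50.] local [-59.  -0.]
full_box_bar_tip top 0.42 [ 566. -131.   50.] local [-75.   0.]
full_box_bar_tip scene 0.56 [ 565. -138.   54.] local [-69.  -2.]
full_box_pin top 0.78 [ 624. -128.   65.] local [-73.  57.]
full_box_pin scene 0.72 [ 632. -126.   61.] local [-73.  66.]
matchbox top 0.48 [510.  21.  -1.] local [-232.  -41.]
tealight_1 scene 0.53 [692.   6.   1.] local [-198.  139.]
keepsake top 0.92 [ 497. -440.   -1.] local [ 225. -102.]
keepsake scene 0.89 [ 495. -436.    1.] local [ 221. -102.]
house_white top 0.77 [ 317. -347.   -4.] local [ 114. -270.]
empty_box_lid_end top 0.57 [569. 273.  50.] local [-477.   44.]
empty_box_lid_end scene 0.87 [570. 277.  55.] local [-480.   46.]
empty_box_bar_tip scene 0.49 [ 631. -128.   58.] local [-71.  64.]
```

View pics/t11c.png

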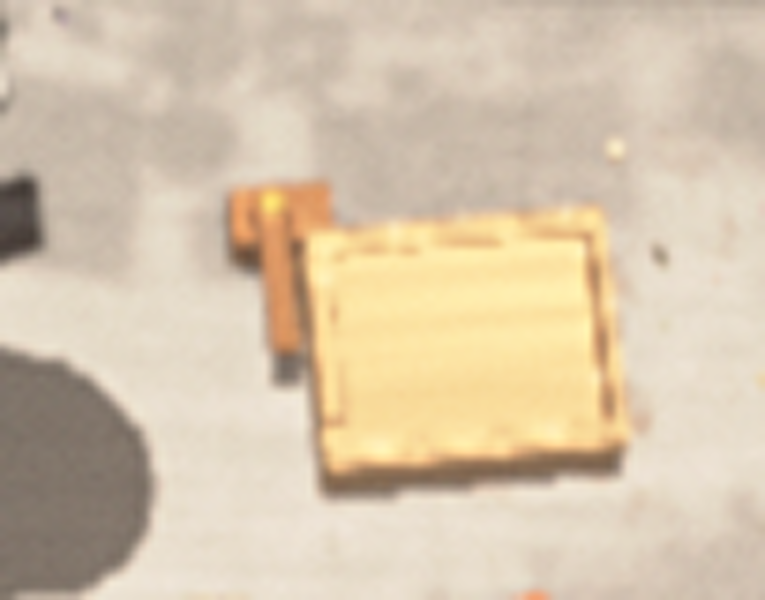

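View pics/s11.png

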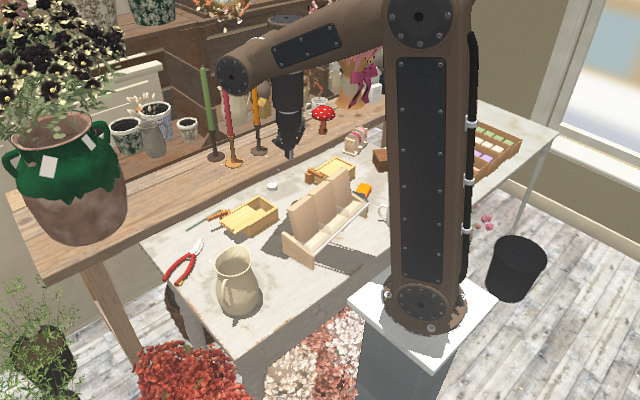

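View pics/t11.png

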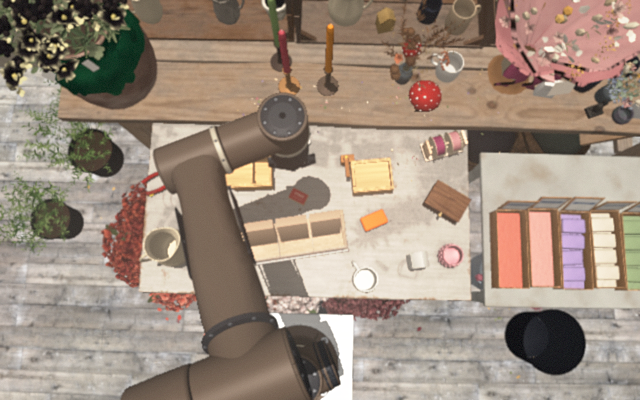

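The top crop shows the lid flush with the box front and the opening fully covered. The bar runs from its pin at (270,205) to its tip at (288,350), parallel to the lid end. Everything else is where it was. I quickly check the bar angle and settle before handing in.

```bash
python3 -m pendant '[[[0,0,0],[0,0,0],1],[[0,0,0],[0,0,0],1],[[0,0,0],[0,0,0],1]]'
python3 - <<'E'
from h import *
c=cap('top')
px=lambda a,b:((a+.5)/7.5-.5+310,(b+.5)/7.5-.5+130)
p=[(lambda w:np.array([(w-C)@BX,(w-C)@BY]))(unproj(c,*px(*q),h=59)[:2]) for q in [(270,215),(287,350)]]
d=p[1]-p[0]; print(p,'bar angle',np.degrees(np.arctan2(-d[1],-d[0])))
p=[(lambda w:np.array([(w-C)@BX,(w-C)@BY]))(unproj(c,*px(*q),h=54)[:2]) for q in [(306,262),(325,445)]]
print('lid end',p, r.sense()['ft_force'], np.abs(r.sense()['qd']).max())
r.finish_job(); print(r.sense()['time'])
E
```

```text
time: 16.6
tool_pos: [551.3, 23.5, 174.3]
ee_rot: [180.0, 0.0, 96.2]
ft_force: [-0.5, 0.6, 0.9]
grip_width: -0.0
[array([-75.60228955,  57.31679969]), array([-73.6831913 ,   0.50026161])] bar angle 91.93455015456618
lid end [array([-62.26285603,  37.69979358]), array([-61.40302674, -38.92271801])] [ 1.12810874  0.15709661 -0.25863976] 0.14224799424221377
the job is handed in; nothing more can be done
the job is handed in; nothing more can be done
```

The packed box is closed: its lid is fully home and its turn-bar lies square across the lid's end. I handed it in at about 16.7 s.

- **Lid:** I pushed it in with the shut fingertips until it stopped hard, at about 14 N with no further movement. The last picture puts its end at box x ≈ −62, flush with the front wall. The bar was still splayed out at that point.
- **Bar:** I then swept it round from its outer side until it reached its stop, at about 9 N. In the last picture it measures about 92°, which is 90° within pixel error.
- **Surroundings:** The matchbox, tealight, keepsake, white house and the empty box's lid show where they were, within the networks' accuracy. The empty box's bar was partly hidden by the arm and not detected separately. The soaps are now under the lid, so I could not check them again. The arm ended clear of everything.

**A disagreement:** the real fingertips sit about 31 mm short of the reported TCP. Because of this my first push passed over the lid without touching anything. I measured the tip in the depth image, lowered the tool to match, and the second push worked.

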